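# Clear the jewellery sorting board into the catch tray

### The job

Push the blue catch tray squarely up against the open end of the white sorting board, so that they touch. Then take the scraper block and, with its blade upright and bearing lightly on the board, a few newtons and never over 15 (how far the blade sticks out is not known: feel for the board), wipe all five loose pendants off that end into the tray without touching them with the gripper, and set the block back on its stand, blade down between the rails. Leave the tray standing against the board and everything else where it is.

Things in the scene. Friction and masses are not known exactly. Their poses are not given: they have to be found in the camera images.
- board: White raised sorting board fixed to the counter, 175 (its x) x 220 (its y), flat top 45 high. Origin: centre of its underside, on the counter. A light wood fence, 10 wide and 12 higher than the top, runs along each long side (at x = -82.5 and +82.5), leaving a 155 wide channel along y. Both ends (y = -110 and +110) are open; the catch tray belongs against the -y end.
- board_edge (a point): Middle of the top edge of the board's -y end, at the level of the board's top; axes as the board's.
- tray: Blue open catch tray, loose, 190 (its x) x 130 (its y) x 34 high, walls and floor 4 thick, 0.35 kg. Origin: centre of its underside. It stands on the counter beyond the board's -y end, some 40 to 100 short of it, its long side roughly facing that end.
- scraper: Scraper block, loose, about 0.25 kg: black foot 130 (its x) x 40 (its y) x 22 high, above it an orange upright grip rib 100 x 22 (y) up to 73 high; pinch the rib across y. Origin: centre of the foot's flat underside; z up. A steel blade, 130 x 8, its straight edge along x, sticks out 16 to 30 below the foot: set differently each time, the reading does not tell it. It is sprung, yielding 1 per 4 N.
- stand: Stand fixed to the counter: grey base 160 (x) x 100 (y) and two light wood rails along x, 40 high, each 22 wide, with a 20 gap between them along the middle (y = 0). Origin: centre of its underside. The block sits on it along x, the foot's underside on the rail tops at 40, the blade down in the gap.
- pendant0: Loose yellow domed pendant lying on the board, dome up: round, 40 across, 8 high in the middle but only 2 thick at its rim, 15 g. Origin: centre of its flat underside.
- pendant1: Loose red domed pendant lying on the board, dome up: round, 40 across, 8 high in the middle but only 2 thick at its rim, 15 g. Origin: centre of its flat underside.
- pendant2: Loose green glass domed pendant lying on the board, dome up: round, 40 across, 8 high in the middle but only 2 thick at its rim, 15 g. Origin: centre of its flat underside.
- pendant3: Loose yellow domed pendant lying on the board, dome up: round, 40 across, 8 high in the middle but only 2 thick at its rim, 15 g. Origin: centre of its flat underside.
- pendant4: Loose copper domed pendant lying on the board, dome up: round, 40 across, 8 high in the middle but only 2 thick at its rim, 15 g. Origin: centre of its flat underside.
- stapler: black desk stapler, 130 x 34 x 50, loose; leave alone. Origin: centre of its underside.
- magnifier: black hand magnifier lying flat, 160 long, 14 high, loose; leave alone. Origin: centre of its underside. The lens end is at its +x.
- bangle: brass bangle lying flat, 72 across, 14 high, loose; leave alone. Origin: centre of its underside.
- watch: wristwatch with brown strap lying flat, 145 long, 12 high, loose; leave alone. Origin: centre of its underside.
- pen_mug: blue mug, 76 across (handle beyond that, at its +y), 90 high, loose; leave alone. Origin: centre of its underside.
- tag_box: small open cardboard box of price tags, 100 x 75 x 35, loose; leave alone. Origin: centre of its underside.
Things that resemble listed ones, but are neither listed nor needed, are in the scene too. Leave any pink look-alike of the scraper alone.

How it is judged:
By the outcome, as a careful person would: the job done as asked, in the order asked, and still so for the second after the job is handed in, with the robot touching nothing.
It also fails if it takes over 70 s, if anything falls off the work surface, if the arm or the gripper's body presses on something with over 40 N, if the wrist force passes 120 N, or if a joint passes its speed limit or range.

### The arm

A 6-joint arm with a two-finger parallel gripper is mounted at the origin on the work surface. World frame = base frame: x ahead of the robot, y to its left, z up, the work surface at z = 0. Lengths are in m, angles in rad, forces in N, time in s.
With the tool pointing down it reaches from about 0.325 to 1 m from the base axis. Payload 5.1 kg.
Tool frame: the origin (TCP) lies at the very end of the fingers, on their centre line; the grasp point (between the pads) lies 19 mm behind it (bot.grip_point_offset is the distance from the TCP to the grasp point, in m); z points along the fingers, y is the line along which they close (so a half turn about z gives the same grasp; the last joint's range is limited). The gripper opens to 85 mm and grips with 20 to 120 N. Pads are 22 mm wide; open, the fingers measure 114 mm over their backs; the gripper's body (76 mm by 85 mm) begins 54 mm behind the grasp point. The pads swing forward as they close: fully open they stand 13 mm farther back than shut.
Start: joints at [1.087, 0.124, 1.65, -0, 1.367, -0.083], TCP at [0.254, 0.598, 0.231] pointing down, gripper open.
Joint ranges: [-2.61, 2.61], [-1.02, 2.33], [0.03, 2.71], [-1.35, 4.49], [0.32, 2.68], [-2.91, 2.91]. Speed limits (rad/s): [2.57, 2.57, 3.14, 3.14, 3.14, 3.14].

### API

Orientations are given as a unit quaternion [x, y, z, w].
In Python, from rig import status, optics, workorder, spot_in, bot gives the robot as it stands. The module is installed in compiled form; this text tells all that it offers.
- The arm moves only by the shell command python3 -m crank 'ROWS' [FORCE]. ROWS is text: rows parted by semicolons, each of 7 numbers parted by spaces: the shift along the tool's x, y, z normalised to -1 to 1, where 1 is 0.2 m, then the turn, a rotation vector about the tool's x, y, z normalised to -1 to 1, where 1 is 0.5 rad, then the opening, from -1 (shut) to 1 (fully open). A call has 1 to 12 rows; each row is the pose to reach, as a shift and turn from the pose commanded when the call began, along the tool's axes at that moment; what a row does not reach only later rows make up. A row lasts 1/12 s, in which the tool goes at most 41.7 mm and 7.16 degrees, less where a joint would pass 70% of its speed; a pose out of reach is approached as far as the arm can. A call with a number of a shift or a turn outside -1 to 1 is refused whole. A call with a gripper value outside its range is refused whole. The fingers move at their own pace and stop on an object; FORCE is the grip in N (left out, the last holds). Time passes only in rows, so rows that repeat a pose let the fingers close. It gives the time, the measured TCP pose, the force, the opening and the grip force at its end, in the units of the state.
- status.state(): the state, without advancing time (a new reading comes with each control period).
- optics.snapshot(name): name is "scene" or "top" or "wrist"; returns (picture, depth): 400x640x3 uint8, blue, green, red; 400x640 float32, m along the optical axis (not along the pixel's ray), 0 where there is no reading.
- optics.camera_info(name): a dict with "camera_matrix" (3x3 intrinsics, pixels), "extrinsics" (4x4, takes a point from camera to world coordinates). Camera axes: x right, y up, looking along -z (the intrinsics and any distortion apply to the point x, -y, -z); pixel columns grow to the right and rows downward; lengths in m; the calibration is good to about 2 mm. A picture is of the moment at which its call begins: read the wrist's pose just before it. camera_info takes no time and is no camera call; for the wrist camera it gives the pose at the moment of the call.
- workorder.hand_in(): hands the job in; it is judged then, once.
Trained networks look in the newest picture that a camera, given by its name, has taken for a name from the list of things; names that differ only in an ending like _2 or _b are one class to them, and where a whole thing is asked for, a point or a joint stands for the part that bears it (a point fixed in the world has none). Each returns a list of dicts, best first, with "conf" (0 to 1); they miss things now and then, are a little off and sometimes report something else, mostly with a low value. They report only what shows in the picture. A call takes as long as a camera call. They do not tell look-alikes from the thing itself.
- spot_in(label, camera): "position" ([x, y, z] in m, in the coordinates of the camera as it stood for that picture, good to about 4 mm: the middle of the surface that is visible of it).
The state is a dict: "time": time; "qpos": joint angles; "joint_velocities": joint speeds; "joint_efforts": joint torques, N m; "tool_pos": TCP position; "tcp_rot": TCP orientation; "force": force on the tool from outside, world axes, zero at the start; "ft_torque": the same for the moment, N m; "opening": finger opening in m; "grip_force": force on a finger pad.
Only numpy, scipy, OpenCV 4.12 (cv2) and the standard library are available. Lean on these libraries where they do the work, as an engineer would, in place of code of your own. Each camera call takes 0.05 s, during which the arm holds its last target. There are 200 camera calls.

## Working session

There is one attempt and no reset: what is moved stays moved. The work goes in short steps, Python scripts to look and compute and a shell command to move; the robot and the scene stay as the last step left them, time stands still between calls to the robot, and variables do not carry over. Pictures are saved under pics/ and viewed, at most 12 in all, crops included, and the job is handed in when it is done.

```bash
mkdir -p pics; cat > h.py <<'E'
import numpy as np, cv2
from scipy.spatial.transform import Rotation as R
from rig import status, optics, workorder, spot_in, bot
def snap(n,f=None):
    info=optics.camera_info(n); p,d=optics.snapshot(n)
    if f: cv2.imwrite('pics/'+f,p)
    return p,d,np.array(info['camera_matrix']),np.array(info['extrinsics'])
def cloud(d,K,E):
    v,u=np.mgrid[:d.shape[0],:d.shape[1]]
    P=np.stack([(u-K[0,2])/K[0,0]*d,-(v-K[1,2])/K[1,1]*d,-d],-1)
    return P@E[:3,:3].T+E[:3,3]
def pix(w,K,E):
    c=E[:3,:3].T@(np.array(w)-E[:3,3]); return K[0,0]*c[0]/-c[2]+K[0,2], -K[1,1]*c[1]/-c[2]+K[1,2]
def spot(l,cam,K,E):
    for r in spot_in(l,cam):
        p=E[:3,:3]@np.array(r['position'])+E[:3,3]
        print(l,round(r['conf'],2),p.round(3),np.round(pix(p,K,E)))
def st():
    s=status.state(); print({k:np.round(v,4) for k,v in s.items() if k in('time','tool_pos','tcp_rot','force','opening','grip_force','qpos')}); return s
E
python3 - <<'E'
from h import *
st(); print(bot.grip_point_offset)
for c in('top','scene'):
    p,d,K,E=snap(c,c+'0.png'); print(K,E.round(3))
    if c=='top': np.savez('top0.npz',p=p,d=d,K=K,E=E)
    for l in ['board','tray','scraper','stand']+(['pendant0','pendant1','pendant2','pendant4'] if c=='top' else []): spot(l,c,K,E)
E
```

```text
{'time': np.float64(0.0), 'qpos': array([ 1.0874,  0.1245,  1.6517, -0.    ,  1.3675, -0.0826]), 'tool_pos': array([0.2533, 0.5979, 0.23  ]), 'tcp_rot': array([ 1.991e-01,  9.800e-01, -1.000e-03, -3.000e-04]), 'force': array([-0.0783, -0.7458,  0.9421]), 'grip_force': np.float64(0.0), 'opening': np.float64(0.0857)}
0.0187
[[457.40047876   0.         318.87935846]
 [  0.         457.40047876 201.85369337]
 [  0.           0.           1.        ]] [[ 0.026  0.991 -0.132  0.367]
 [-1.     0.025 -0.009 -0.028]
 [-0.005  0.132  0.991  1.226]
 [ 0.     0.     0.     1.   ]]
board 0.89 [0.525 0.021 0.047] [304. 201.]
tray 0.8 [ 0.585 -0.242  0.006] [403. 183.]
tray 0.68 [0.674 0.405 0.008] [166. 145.]
scraper 0.76 [0.462 0.311 0.082] [187. 221.]
scraper 0.65 [0.298 0.166 0.062] [243. 288.]
stand 0.69 [0.439 0.289 0.015] [202. 232.]
pendant0 0.69 [0.473 0.04  0.05 ] [296. 221.]
pendant0 0.62 [ 0.5   -0.027  0.05 ] [322. 211.]
pendant0 0.6 [0.525 0.042 0.051] [296. 201.]
pendant0 0.5 [0.573 0.063 0.052] [288. 182.]
pendant0 0.44 [ 0.563 -0.011  0.045] [317. 187.]
pendant1 0.69 [0.473 0.04  0
[... 535 characters left out ...]
pendant4 0.6 [0.525 0.042 0.051] [296. 201.]
pendant4 0.5 [0.573 0.063 0.052] [288. 182.]
pendant4 0.44 [ 0.563 -0.011  0.045] [317. 187.]
[[434.21586137   0.         323.08951306]
 [  0.         434.21586137 202.91526744]
 [  0.           0.           1.        ]] [[-0.413 -0.484  0.771  1.385]
 [ 0.911 -0.23   0.343  0.38 ]
 [ 0.011  0.844  0.536  0.654]
 [ 0.     0.     0.     1.   ]]
board 0.74 [0.569 0.038 0.044] [331. 220.]
tray 0.75 [ 0.568 -0.006  0.051] [315. 213.]
tray 0.71 [ 0.583 -0.243  0.008] [234. 208.]
scraper 0.97 [0.344 0.181 0.045] [411. 190.]
scraper 0.67 [0.506 0.324 0.065] [454. 228.]
scraper 0.15 [0.535 0.049 0.053] [340. 211.]
stand 0.9 [0.498 0.332 0.005] [454. 248.]
```

```bash
python3 - <<'E'
import cv2
p=cv2.imread('pics/top0.png')[80:320,110:470]
cv2.imwrite('pics/top0c.png',cv2.resize(p,None,fx=2.2,fy=2.2,interpolation=cv2.INTER_CUBIC))
E
```

```text
(no output)
```

View pics/top0c.png

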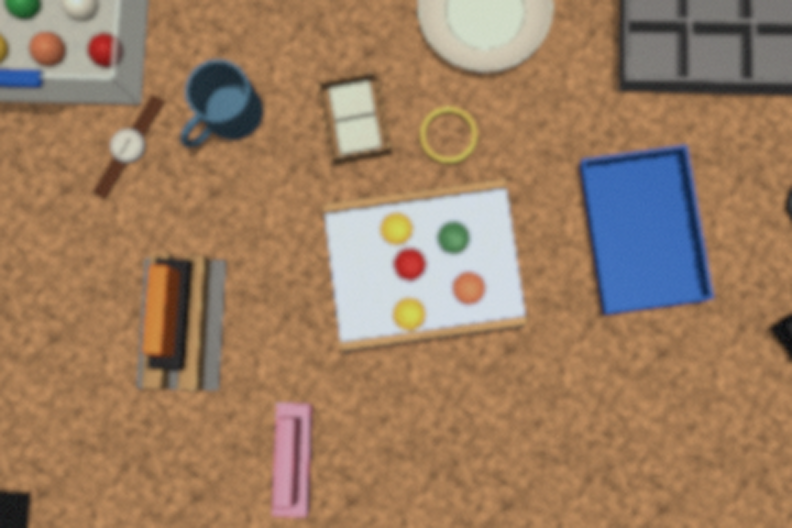

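View pics/scene0.png

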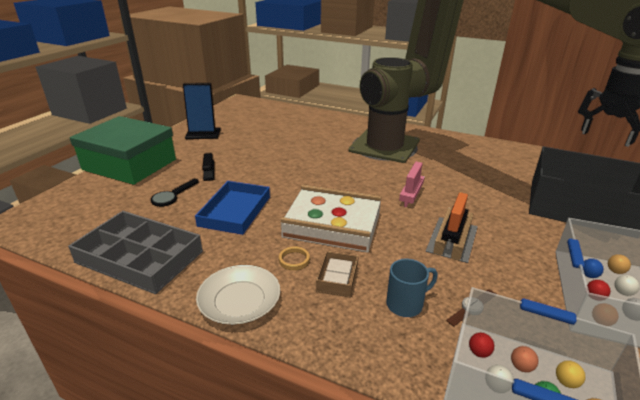

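The top crop shows the white board at (425,265), five pendants on it, and the blue tray at (645,230), to the right (world -y). The scraper candidates are the orange block on its stand at (170,315) and the pink look-alike at (290,460). In the full top image those are (187,222) and (243,288). By the description I take the orange one, to be checked with the wrist camera. The tray look-alike is the dark divided box at (710,40), and the other pendant-like things lie in the bins at the left.

```bash
cat >> h.py <<'E'
def rect(P,m):
    (c,wh,a)=cv2.minAreaRect((P[m][:,:2]*1000).astype(np.float32)); print('rect c',np.round(c,1),'size',np.round(wh,1),'ang',round(a,2),'n',m.sum(),'z',np.median(P[m][:,2]).round(4))
def analyse(p,d,K,E):
    P=cloud(d,K,E); h=cv2.cvtColor(p,cv2.COLOR_BGR2HSV).astype(int); ok=d>0
    X,Y,Z=P[...,0],P[...,1],P[...,2]
    box=lambda x0,x1,y0,y1:ok&(X>x0)&(X<x1)&(Y>y0)&(Y<y1)
    b=box(.4,.66,-.12,.16)
    print('board');rect(P,cv2.erode((b&(Z>.035)).astype(np.uint8),np.ones((2,2)))>0)
    print('board sat');rect(P,b&(Z>.035)&(h[...,1]<50))
    print('tray');t=box(.42,.75,-.36,-.08)&(abs(h[...,0]-110)<15)&(h[...,1]>120);rect(P,t&(Z>.02)); rect(P,t&(Z<.012))
    s=box(.34,.56,.2,.42)
    print('grip');rect(P,s&(Z>.066)); print('foot+grip');rect(P,s&(Z>.05));print('rails');rect(P,s&(Z>.032)&(Z<.05));print('stand');rect(P,s&(Z>.008))
    for n,lo,hi in(('yel',20,33),('red',0,5),('red2',172,180),('cop',5,14),('grn',45,95)):
        m=(b&(Z>.03)&(h[...,0]>=lo)&(h[...,0]<hi)&(h[...,1]>110)).astype(np.uint8)
        k,L,S,C=cv2.connectedComponentsWithStats(m)
        for i in range(1,k):
            if S[i,4]>40: print(n,S[i,4],P[L==i].mean(0).round(4))
E
python3 - <<'E'
from h import *
z=np.load('top0.npz'); analyse(z['p'],z['d'],z['K'],z['E'])
E
```

```text
board
rect c [526.9  25.4] size [172.7 217. ] ang 9.53 n 5441 z 0.0455
board sat
rect c [527.8  26.6] size [158.3 220.1] ang 9.52 n 4150 z 0.0445
tray
rect c [ 579.4 -238.6] size [187.3 129.3] ang 9.53 n 389 z 0.0316
rect c [ 583.4 -241.8] size [181.1 119.1] ang 9.39 n 2903 z 0.0035
grip
rect c [456.1 318.1] size [ 30.9 117.7] ang 88.08 n 578 z 0.1106
foot+grip
rect c [461.5 321.3] size [ 41.4 129.9] ang 88.72 n 948 z 0.0856
rails
rect c [453.9 321.3] size [ 64.8 159.8] ang 89.51 n 540 z 0.0395
stand
rect c [454.1 319. ] size [159.7  95.6] ang 0.22 n 1665 z 0.06
yel 135 [0.5688 0.0593 0.0516]
yel 142 [0.4677 0.0411 0.0511]
red 127 [0.5272 0.0423 0.0514]
cop 123 [ 0.5004 -0.0279  0.0517]
```

```bash
cat >> h.py <<'E'
def go(pos,yaw=None):
    "normalised shift/turn in tool axes to reach world pos with tool z down and tool y at yaw (deg)"
    s=status.state(); Rt=R.from_quat(s['tcp_rot']).as_matrix()
    d=Rt.T@(np.array(pos)-s['tool_pos'])/.2
    t=np.zeros(3)
    if yaw is not None:
        y=np.array([np.cos(np.radians(yaw)),np.sin(np.radians(yaw)),0]); z=np.array([0,0,-1.]); x=np.cross(y,z)
        t=R.from_matrix(Rt.T@np.stack([x,y,z],1)).as_rotvec()/.5
    print('pos',np.round(s['tool_pos'],4),'shift',d.round(4),'turn',t.round(4),'F',np.round(s['force'],2),'t',round(float(s['time']),2))
E
python3 - <<'E'
from h import *
go([.42,.20,.36],9.5)
i=optics.camera_info('wrist');print(np.array(i['extrinsics']).round(3),i['camera_matrix'])
E
```

```text
pos [0.2536 0.5985 0.2314] shift [-1.5433 -1.5099 -0.6432] turn [ 2.0000e-04 -0.0000e+00  2.0084e+00] F [-0.26  0.3   0.35] t 0.7
[[ 0.39  -0.883 -0.262  0.187]
 [ 0.921  0.374  0.111  0.627]
 [-0.001 -0.285  0.959  0.373]
 [ 0.     0.     0.     1.   ]] [[311.56689681   0.         323.46064814]
 [  0.         311.56689681 199.93336199]
 [  0.           0.           1.        ]]
```

```bash
python3 -m crank '-0.2 -0.2 -0.1 0 0 0.25 1;-0.4 -0.4 -0.2 0 0 0.5 1;-0.6 -0.6 -0.3 0 0 0.75 1;-0.77 -0.75 -0.32 0 0 1 1;-0.77 -0.75 -0.32 0 0 1 1;-0.77 -0.75 -0.32 0 0 1 1;-0.77 -0.75 -0.32 0 0 1 1;-0.77 -0.75 -0.32 0 0 1 1'; python3 - <<'E'
from h import *
go([.42,.20,.36],9.5)
p,d,K,E=snap('wrist','w1.png'); np.savez('w1.npz',p=p,d=d,K=K,E=E)
for l in ['scraper','stand','board','tray']: spot(l,'wrist',K,E)
E
```

```text
time: 1.37
tool_pos: [0.3373, 0.4, 0.296]
tcp_rot: [0.436, 0.9, 0.001, 0.0]
force: [0.1, 0.2, 0.0]
opening: 0.0858
grip_force: 0.0
pos [0.3373 0.4    0.296 ] shift [-1.0408 -0.2943 -0.3214] turn [ 0.0026 -0.0021  1.0046] F [0.13 0.21 0.01] t 1.37
scraper 0.97 [0.266 0.186 0.038] [189. 253.]
scraper 0.56 [0.45  0.335 0.085] [361. 267.]
scraper 0.5 [0.75  0.296 0.074] [496. 394.]
stand 0.91 [0.424 0.358 0.016] [352. 223.]
board 0.87 [0.44  0.122 0.021] [266. 338.]
```

View pics/w1.png

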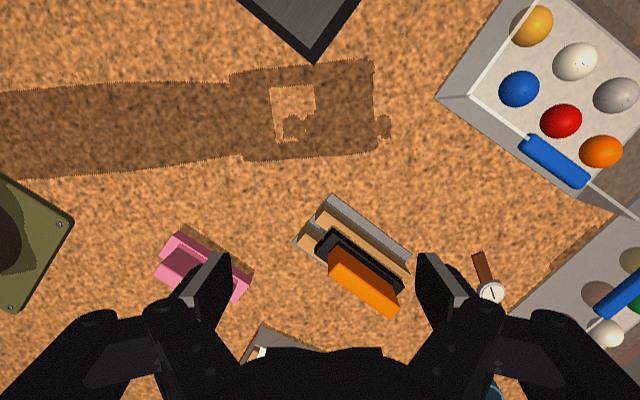

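The wrist view shows the orange-ribbed block with its black foot on the grey stand at (360,270). The pink look-alike is at (195,265), so the orange block is the right one.

```bash
python3 - <<'E'
from h import *
z=np.load('w1.npz'); p,d,K,E=[z[k] for k in'pdKE']; P=cloud(d,K,E); X,Y,Z=P[...,0],P[...,1],P[...,2]
s=(d>0.1)&(X>.34)&(X<.56)&(Y>.24)&(Y<.4)&(Z<.14)
h=cv2.cvtColor(p,cv2.COLOR_BGR2HSV); o=s&(h[...,1]>150)&(h[...,0]>4)&(h[...,0]<16)&(Z>.055)
rect(P,o);rect(P,o&(Z>.105));rect(P,s&(Z>.055)&(Z<.07));rect(P,s&(Z>.035)&(Z<.045));rect(P,s&(Z>.008)&(Z<.2))
E
python3 -m crank '-0.2 0 -0.1 0 0 0.25 1;-0.4 -0.1 -0.2 0 0 0.5 1;-0.6 -0.2 -0.3 0 0 0.75 1;-0.8 -0.29 -0.32 0 0 1 1;-1 -0.29 -0.32 0 0 1 1;-1 -0.29 -0.32 0 0 1 1;-1 -0.29 -0.32 0 0 1 1;-1 -0.29 -0.32 0 0 1 1'
python3 - <<'E'
from h import *
go([.58,-.05,.36],9.5)
E
```

```text
rect c [461.2 327. ] size [ 30.8 126.4] ang 89.32 n 1400 z 0.0946
rect c [461.9 322.9] size [22.4 99.8] ang 88.85 n 440 z 0.1105
rect c [462.2 322.8] size [ 39.9 130.1] ang 89.53 n 1211 z 0.0608
rect c [454.3 322.8] size [159.4  64.2] ang 0.06 n 1555 z 0.0388
rect c [454.2 322.8] size [159.4  64.2] ang 0.06 n 5956 z 0.0606
time: 2.28
tool_pos: [0.4157, 0.2077, 0.359]
tcp_rot: [0.645, 0.764, -0.0, -0.0]
force: [0.2, 0.5, 0.1]
opening: 0.0852
grip_force: 0.0
pos [0.4157 0.2077 0.359 ] shift [-1.4082  0.5928 -0.0064] turn [-0.0018 -0.0009  0.0066] F [0.23 0.5  0.06] t 2.28
```

```bash
python3 -m crank '-0.2 0 0 0 0 0 1;-0.4 0.05 0 0 0 0 1;-0.6 0.1 0 0 0 0 1;-0.8 0.15 0 0 0 0 1;-0.95 0.15 0 0 0 0 1'
python3 -m crank '-0.2 0 0 0 0 0 1;-0.4 0.05 0 0 0 0 1;-0.6 0.1 0 0 0 0 1;-0.8 0.15 0 0 0 0 1;-0.95 0.15 0 0 0 0 1' >/dev/null
python3 -m crank '-0.2 0 0 0 0 0 1;-0.4 0.05 0 0 0 0 1;-0.6 0.1 0 0 0 0 1;-0.8 0.15 0 0 0 0 1;-0.95 0.15 0 0 0 0 1;-0.95 0.15 0 0 0 0 1;-0.95 0.15 0 0 0 0 1'
python3 - <<'E'
from h import *
go([.6,-.34,.36],9.5)
p,d,K,E=snap('wrist','w2.png'); np.savez('w2.npz',p=p,d=d,K=K,E=E); analyse(p,d,K,E)
P=cloud(d,K,E);m=(d>.1)&(P[...,1]<-.31)&(P[...,1]>-.5)&(abs(P[...,0]-.6)<.15)&(P[...,2]>.01)&(P[...,2]<.1);print(m.sum(),P[m].max(0) if m.any() else 0)
E
```

```text
time: 2.7
tool_pos: [0.4783, 0.0248, 0.3584]
tcp_rot: [0.644, 0.765, -0.0, -0.0]
force: [-0.6, -0.0, 0.0]
opening: 0.0849
grip_force: 0.0
time: 3.7
tool_pos: [0.602, -0.3384, 0.3571]
tcp_rot: [0.644, 0.765, 0.0, -0.002]
force: [-0.2, -0.2, 0.1]
opening: 0.0854
grip_force: 0.0
pos [ 0.602  -0.3384  0.3571] shift [-0.0062 -0.0113 -0.0147] turn [-0.004  -0.0057  0.0099] F [-0.2  -0.2   0.07] t 3.7
board
rect c [0. 0.] size [0. 0.] ang 0.0 n 0 z nan
board sat
rect c [0. 0.] size [0. 0.] ang 0.0 n 0 z nan
tray
rect c [ 585.4 -263.1] size [190.  177.1] ang 9.35 n 2249 z 0.0326
rect c [ 581.9 -242.6] size [182.9 129.2] ang 9.37 n 10846 z 0.0028
grip
rect c [0. 0.] size [0. 0.] ang 0.0 n 0 z nan
foot+grip
rect c [0. 0.] size [0. 0.] ang 0.0 n 0 z nan
rails
rect c [0. 0.] size [0. 0.] ang 0.0 n 0 z nan
stand
rect c [0. 0.] size [0. 0.] ang 0.0 n 0 z nan
1653 [ 0.65386209 -0.31002611  0.05012227]
  return _methods._mean(a, axis=axis, dtype=dtype,
  ret = ret.dtype.type(ret / rcount)
```

View pics/w2.png

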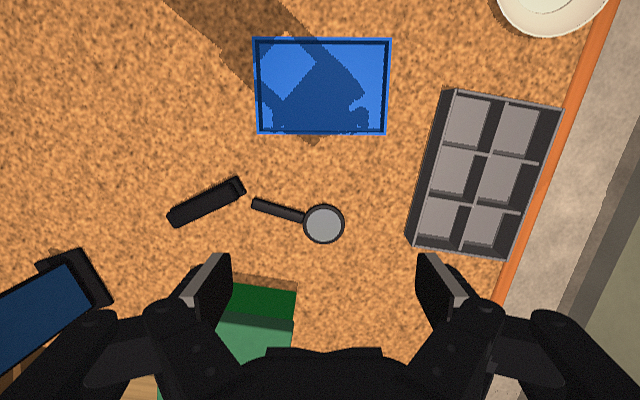

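This shows the tray at (321,86), the stapler at (205,203), the magnifier at (250-345,200-240) and a green box below. The strip just under the tray is free.

```bash
python3 - <<'E'
from h import *
z=np.load('w2.npz'); p,d,K,E=[z[k] for k in'pdKE']; P=cloud(d,K,E)
h=cv2.cvtColor(p,cv2.COLOR_BGR2HSV).astype(int)
v,u=np.mgrid[:400,:640]; t=(u>240)&(u<400)&(v>25)&(v<145)&(P[...,2]>.022); rect(P,t)
for q in((243,186),(235,178),(252,200),(310,206)): print(q,P[q[1],q[0]].round(3))
c=np.array([.527,.0255]); ex=np.array([.986,.1645]); ey=np.array([-.1645,.986])
for yb in(-.175-.08,):
  for dx in(0,): print('board-frame edge',c-.110*ey)
go([.5805+.1645*.092,-.240-.986*.092,.1],9.5)
E
```

```text
rect c [ 581.5 -239.3] size [190.3 130.2] ang 9.13 n 1975 z 0.0325
(243, 186) [ 0.48  -0.41   0.003]
(235, 178) [ 0.468 -0.397  0.009]
(252, 200) [ 0.499 -0.429  0.01 ]
(310, 206) [ 0.594 -0.426 -0.001]
board-frame edge [ 0.545095 -0.08296 ]
pos [ 0.6018 -0.3375  0.3579] shift [ 0.0359 -0.023   1.2895] turn [-0.0026 -0.0044  0.0119] F [0.11 0.82 0.13] t 3.75
```

```bash
python3 -m crank '0.02 -0.01 0.2 0 0 0 1;0.036 -0.023 0.4 0 0 0 1;0.036 -0.023 0.6 0 0 0.01 1;0.036 -0.023 0.8 0 0 0.01 1;0.036 -0.023 1 0 0 0.01 1;0.036 -0.023 1 0 0 0.01 1' >/dev/null
python3 -m crank '0 0 0.2 0 0 0 1;0 0 0.35 0 0 0 1;0 0 0.5 0 0 0 1;0 0 0.6 0 0 0 1;0 0 0.65 0 0 0 1;0 0 0.7 0 0 0 1;0 0 0.7 0 0 0 1;0 0 0.7 0 0 0 1'
python3 - <<'E'
from h import *
go([.5805+.1645*.092,-.240-.986*.092,.006],9.5)
# centre-to-centre travel when touching
c=np.array([.527,.0255]); ey=np.array([-.1645,.986]); tgt=c-.175*ey; go([*(tgt-.076*ey),.006],9.5)
E
```

```text
time: 4.92
tool_pos: [0.5962, -0.3329, 0.0211]
tcp_rot: [0.646, 0.763, 0.0, 0.001]
force: [-0.4, 0.6, -0.6]
opening: 0.0855
grip_force: 0.0
pos [ 0.5962 -0.3329  0.0211] shift [ 0.0111 -0.0011  0.0757] turn [ 0.0033  0.0029 -0.0003] F [-0.37  0.64 -0.59] t 4.92
pos [ 0.5962 -0.3329  0.0211] shift [ 0.5699 -0.0464  0.0748] turn [ 0.0033  0.0029 -0.0003] F [-0.37  0.64 -0.59] t 4.92
```

```bash
python3 -m crank '0 0 0.04 0 0 0 1;0 0 0.07 0 0 0 1;0.03 0 0.07 0 0 0 1;0.06 0 0.07 0 0 0 1;0.08 0 0.07 0 0 0 1;0.1 0 0.07 0 0 0 1;0.12 -0.002 0.07 0 0 0 1;0.15 -0.004 0.07 0 0 0 1;0.18 -0.007 0.07 0 0 0 1;0.21 -0.01 0.07 0 0 0 1;0.24 -0.013 0.07 0 0 0 1;0.27 -0.016 0.07 0 0 0 1'
python3 -m crank '0.03 -0.003 0 0 0 0 1;0.06 -0.006 0 0 0 0 1;0.09 -0.009 0 0 0 0 1;0.12 -0.012 0 0 0 0 1;0.15 -0.015 0 0 0 0 1;0.18 -0.018 0 0 0 0 1;0.2 -0.02 0 0 0 0 1;0.22 -0.022 0 0 0 0 1;0.22 -0.022 0 0 0 0 1'
python3 - <<'E'
from h import *
c=np.array([.527,.0255]); ey=np.array([-.1645,.986]); tgt=c-.175*ey; go([*(tgt-.076*ey),.006],9.5)
p,d,K,E=snap('top','top1.png'); np.savez('top1.npz',p=p,d=d,K=K,E=E); analyse(p,d,K,E)
E
```

```text
time: 5.92
tool_pos: [0.583, -0.2796, 0.0056]
tcp_rot: [0.646, 0.763, -0.0, 0.0]
force: [1.3, -2.1, 0.6]
opening: 0.0852
grip_force: 1.1
time: 6.67
tool_pos: [0.5712, -0.2364, 0.0053]
tcp_rot: [0.646, 0.763, 0.0, -0.0]
force: [0.1, 0.3, 0.1]
opening: 0.0854
grip_force: 0.3
pos [ 0.5712 -0.2364  0.0053] shift [ 0.0735 -0.0025 -0.0034] turn [-0.0005 -0.0016 -0.0009] F [0.1  0.33 0.07] t 6.67
board
rect c [497.6   9.6] size [235.2 237.8] ang 9.67 n 5776 z 0.0457
board sat
rect c [534.   14.1] size [222.8 263.4] ang 0.95 n 4165 z 0.0444
tray
rect c [ 544.4 -156. ] size [220.2 128.3] ang 5.41 n 231 z 0.0344
rect c [ 562.3 -161.5] size [181.  119.8] ang 9.61 n 2011 z 0.0036
grip
rect c [458.1 317.2] size [ 32.5 113.4] ang 89.29 n 575 z 0.1106
foot+grip
rect c [461.4 321.4] size [ 41.3 129.8] ang 88.85 n 961 z 0.0847
rails
rect c [453.7 321.3] size [ 65.8 159.6] ang 89.18 n 530 z 0.0395
stand
rect c [454.2 320.1] size [159.4  96.7] ang 1.06 n 1674 z 0.0597
yel 135 [0.5689 0.0593 0.0509]
yel 144 [0.4677 0.0411 0.0513]
red 130 [0.5268 0.0421 0.0514]
cop 121 [ 0.5003 -0.0277  0.0519]
```

```bash
python3 -m crank '0.015 -0.001 0 0 0 0 1;0.03 -0.002 0 0 0 0 1;0.04 -0.002 0 0 0 0 1;0.05 -0.002 0 0 0 0 1'|sed -n 2p\;4p
for i in 1 2 3; do python3 -m crank '0.005 0 0 0 0 0 1;0.01 0 0 0 0 0 1'|sed -n 2p\;4p; done
```

```text
tool_pos: [0.569, -0.2273, 0.005]
force: [-0.1, -1.8, 0.3]
tool_pos: [0.5688, -0.2253, 0.005]
force: [0.9, -1.0, -0.5]
tool_pos: [0.5685, -0.2233, 0.0051]
force: [0.0, -1.4, -1.0]
tool_pos: [0.5683, -0.2219, 0.0052]
force: [-1.2, -5.6, -1.9]
```

```bash
python3 -m crank '0.005 0 0 0 0 0 1;0.008 0 0 0 0 0 1;0.008 0 0 0 0 0 1'|sed -n 2p\;4p
python3 -m crank '-0.02 0 0 0 0 0 1;-0.06 0 0 0 0 0 1;-0.15 0 0 0 0 0 1;-0.15 0 -0.2 0 0 0 1;-0.15 0 -0.4 0 0 0 1;-0.15 0 -0.6 0 0 0 1;-0.15 0 -0.8 0 0 0 1;-0.15 0 -1 0 0 0 1;-0.15 0 -1 0 0 0 1'
python3 - <<'E'
from h import *
p,d,K,E=snap('wrist','w3.png'); np.savez('w3.npz',p=p,d=d,K=K,E=E); analyse(p,d,K,E)
P=cloud(d,K,E);h=cv2.cvtColor(p,cv2.COLOR_BGR2HSV).astype(int)
t=(d>.1)&(abs(h[...,0]-110)<15)&(h[...,1]>120)&(P[...,1]>-.27)&(P[...,1]<0)&(abs(P[...,0]-.56)<.15);rect(P,t)
cv2.imwrite('pics/w3c.png',cv2.resize(p[:260,150:520],None,fx=2,fy=2))
go([.545,-.16,.3],9.5)
E
```

```text
tool_pos: [0.5683, -0.2219, 0.0057]
force: [-0.4, -8.6, -1.9]
time: 8.55
tool_pos: [0.5777, -0.253, 0.2171]
tcp_rot: [0.647, 0.763, 0.002, 0.009]
force: [0.9, -0.9, 0.8]
opening: 0.0854
grip_force: 0.0
board
rect c [0. 0.] size [0. 0.] ang 0.0 n 0 z nan
board sat
rect c [0. 0.] size [0. 0.] ang 0.0 n 0 z nan
tray
rect c [ 563.  -176.8] size [190.6 177.8] ang 9.19 n 3415 z 0.0326
rect c [ 558.5 -149.7] size [183.2 129.9] ang 9.41 n 22358 z 0.0029
grip
rect c [0. 0.] size [0. 0.] ang 0.0 n 0 z nan
foot+grip
rect c [0. 0.] size [0. 0.] ang 0.0 n 0 z nan
rails
rect c [0. 0.] size [0. 0.] ang 0.0 n 0 z nan
stand
rect c [0. 0.] size [0. 0.] ang 0.0 n 0 z nan
rect c [ 562.9 -175.1] size [190.4 181.7] ang 9.48 n 26631 z 0.0031
pos [ 0.5763 -0.2523  0.2129] shift [ 0.4774 -0.0746 -0.4397] turn [ 0.0201  0.0151 -0.0024] F [-0.01 -0.3   0.15] t 8.6
  return _methods._mean(a, axis=axis, dtype=dtype,
  ret = ret.dtype.type(ret / rcount)
```

View pics/w3c.png

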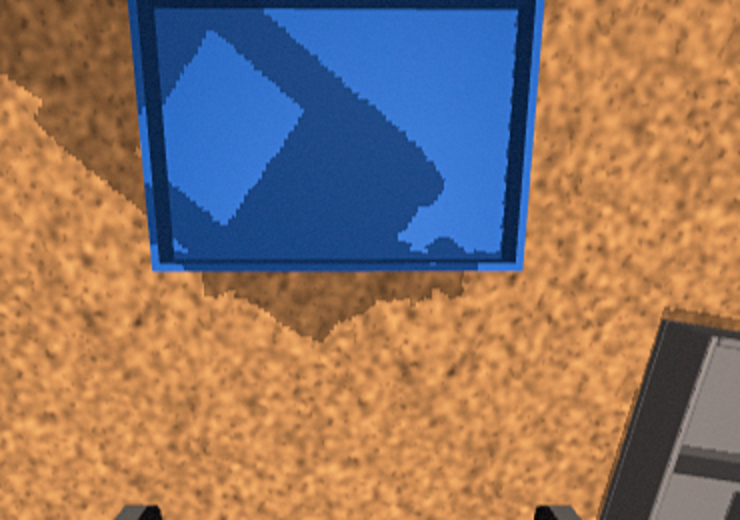

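The tray's front edge shows square in the view, but the joint with the board is out of frame above, so I check it on the way.

```bash
python3 -m crank '0 0 -0.2 0 0 0 1;0.1 0 -0.4 0 0 0 1;0.3 -0.07 -0.44 0.01 0.01 0 1;0.48 -0.07 -0.44 0.02 0.015 0 1;0.48 -0.07 -0.44 0.02 0.015 0 1;0.48 -0.07 -0.44 0.02 0.015 0 1'|sed -n 2p\;4p
python3 - <<'E' 2>/dev/null
from h import *
p,d,K,E=snap('wrist','w4.png'); np.savez('w4.npz',p=p,d=d,K=K,E=E); analyse(p,d,K,E)
P=cloud(d,K,E);h=cv2.cvtColor(p,cv2.COLOR_BGR2HSV).astype(int)
t=(d>.1)&(abs(h[...,0]-110)<15)&(h[...,1]>120)&(P[...,1]>-.23)&(P[...,1]<0)&(abs(P[...,0]-.56)<.15);rect(P,t)
cv2.imwrite('pics/w4c.png',cv2.resize(p[:300,150:520],None,fx=2,fy=2))
go([.4615,.3228,.2],90)
E
```

```text
tool_pos: [0.5433, -0.1563, 0.2928]
force: [0.7, -0.1, -0.5]
board
rect c [538.1 -24.8] size [173.8 115.7] ang 9.41 n 16667 z 0.0442
board sat
rect c [538.  -24.8] size [156.8 115.7] ang 9.41 n 8827 z 0.0438
tray
rect c [ 558.2 -146.8] size [190.2 129.1] ang 9.52 n 2733 z 0.0329
rect c [ 559.3 -154. ] size [182.9 136. ] ang 9.59 n 11779 z 0.0029
grip
rect c [0. 0.] size [0. 0.] ang 0.0 n 0 z nan
foot+grip
rect c [0. 0.] size [0. 0.] ang 0.0 n 0 z nan
rails
rect c [0. 0.] size [0. 0.] ang 0.0 n 0 z nan
stand
rect c [0. 0.] size [0. 0.] ang 0.0 n 0 z nan
red 181 [0.5314 0.0279 0.0479]
cop 1001 [ 0.5028 -0.0281  0.05  ]
grn 561 [ 0.5619 -0.007   0.0493]
rect c [ 559.2 -152.1] size [190.4 139.8] ang 9.6 n 14708 z 0.0031
pos [ 0.5433 -0.1572  0.2923] shift [ 2.4308e+00 -1.8000e-03  4.8090e-01] turn [-0.0074 -0.029  -2.8098] F [-0.3   0.02  0.67] t 9.15
```

View pics/w4c.png

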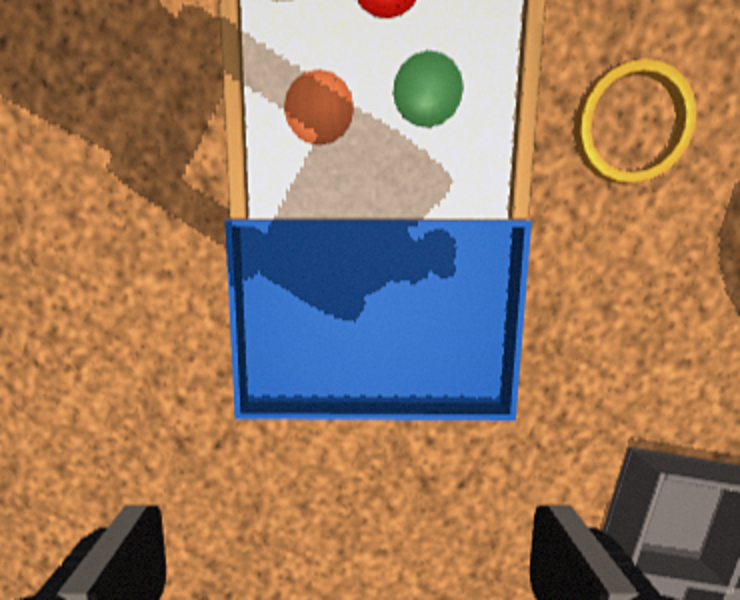

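The picture shows the tray's edge flush along the board's end (row 220 of the crop), with its sides parallel to the fences. The tray is against the board. Now for the scraper.

```bash
python3 -m crank '0.2 0 0 0 0 -0.2 1;0.4 0 0 0 0 -0.4 1;0.6 0 0 0 0 -0.6 1;0.8 0 0 0 0 -0.8 1;1 0 0 0 -0.02 -1 1;1 0 0 0 -0.02 -1 1;1 0 0 0 -0.02 -1 1'|sed -n 2p\;4p
python3 - <<'E'
from h import *
go([.4615,.3228,.2],90)
E
```

```text
tool_pos: [0.5107, 0.0408, 0.2937]
force: [0.3, 0.3, 0.0]
pos [0.5107 0.0408 0.2937] shift [1.2587 0.6837 0.4656] turn [-0.0149 -0.0131 -1.8073] F [0.32 0.25 0.01] t 9.73
```

```bash
python3 -m crank '0.2 0.1 0 0 0 -0.2 1;0.4 0.2 0 0 0 -0.4 1;0.6 0.3 0 0 0 -0.6 1;0.8 0.4 0 0 0 -0.8 1;1 0.55 0 -0.01 -0.01 -0.95 1;1 0.55 0 -0.01 -0.01 -0.95 1;1 0.55 0 -0.01 -0.01 -0.95 1'|sed -n 2p\;4p
python3 - <<'E'
from h import *
go([.4615,.3228,.2],90)
E
```

```text
tool_pos: [0.4744, 0.2669, 0.2931]
force: [0.6, -0.2, -1.0]
pos [0.4744 0.2669 0.2931] shift [0.1745 0.2286 0.4648] turn [-0.006  -0.0029 -0.8592] F [ 0.59 -0.24 -1.04] t 10.32
```

```bash
python3 -m crank '0.17 0.23 0.1 0 0 -0.2 1;0.17 0.23 0.2 0 0 -0.4 1;0.17 0.23 0.3 0 0 -0.6 1;0.17 0.23 0.46 0 0 -0.85 1;0.17 0.23 0.46 0 0 -0.85 1;0.17 0.23 0.46 0 0 -0.85 1;0.17 0.23 0.46 0 0 -0.85 1;0.17 0.23 0.46 0 0 -0.85 1'|sed -n 2p\;4p
python3 - <<'E'
from h import *
go([.4615,.3228,.072],89.6)
p,d,K,E=snap('wrist'); P=cloud(d,K,E); Z=P[...,2]
h=cv2.cvtColor(p,cv2.COLOR_BGR2HSV); s=(d>.1)&(abs(P[...,0]-.46)<.12)&(abs(P[...,1]-.32)<.08)&(h[...,1]>150)&(h[...,0]>4)&(h[...,0]<16)&(Z>.105)&(Z<.125); rect(P,s)
E
```

```text
tool_pos: [0.4639, 0.3207, 0.2047]
force: [-0.8, -0.3, -0.3]
pos [0.4639 0.3207 0.2047] shift [0.0141 0.0107 0.6634] turn [-0.0016  0.0062 -0.0047] F [-0.83 -0.28 -0.3 ] t 10.98
rect c [462.  321.9] size [22.  98.9] ang 89.23 n 2583 z 0.1116
```

```bash
python3 -m crank '0.012 0.008 0.1 0 0 0 1;0.012 0.008 0.2 0 0 0 1;0.012 0.008 0.3 0 0 0 1;0.012 0.008 0.4 0 0 -0.01 1;0.012 0.008 0.5 0 0 -0.01 1;0.012 0.008 0.6 0 0 -0.01 1;0.012 0.008 0.66 0 0 -0.01 1;0.012 0.008 0.66 0 0 -0.01 1;0.012 0.008 0.66 0 0 -0.01 1'|sed -n 2p\;4p
python3 - <<'E'
from h import *
go([.462,.3222,.072],89.3)
E
python3 -m crank '0 0 0 0 0 0 0.3;0 0 0 0 0 0 0;0 0 0 0 0 0 -0.3;0 0 0 0 0 0 -0.5;0 0 0 0 0 0 -0.7;0 0 0 0 0 0 -1;0 0 0 0 0 0 -1;0 0 0 0 0 0 -1' 80
```

```text
tool_pos: [0.4601, 0.3225, 0.0709]
force: [0.0, -0.2, -0.0]
pos [0.4601 0.3225 0.0709] shift [-0.0094 -0.0014 -0.0056] turn [-0.0045  0.0006  0.0218] F [ 0.01 -0.22 -0.05] t 11.78
time: 12.45
tool_pos: [0.46, 0.3225, 0.0709]
tcp_rot: [0.0, 1.0, -0.001, 0.0]
force: [-1.7, -0.5, 4.3]
opening: 0.0215
grip_force: 78.6
```

```bash
python3 -m crank '0 0 -0.03 0 0 0 -1;0 0 -0.06 0 0 0 -1;0 0 -0.1 0 0 0 -1;0 0 -0.16 0 0 0 -1;0 0 -0.24 0 0 0 -1;0 0 -0.34 0 0 0 -1;0 0 -0.46 0 0 0 -1;0 0 -0.6 0 0 0 -1;0 0 -0.65 0 0 0 -1;0 0 -0.65 0 0 0 -1'
python3 - <<'E'
from h import *
c=np.array([.545,-.083])*.5+np.array([.5476,-.0819])*.5; a=np.radians(9.47); ex=np.array([np.cos(a),np.sin(a)]); ey=np.array([-ex[1],ex[0]])
B=lambda x,y:c+x*ex+(y+.11)*ey
t=B(-.004-.002,.088); print('land',t,'edge',c)
for n,q in dict(y1=(.5689,.0593),y2=(.4677,.0411),r=(.527,.0422),cop=(.5003,-.0277),grn=(.563,-.011)).items(): print(n,(ex@(np.array(q)-c)).round(4),(ey@(np.array(q)-c)-.11).round(4))
go([*t,.2],90+9.47)
E
```

```text
time: 13.28
tool_pos: [0.4617, 0.3238, 0.2049]
tcp_rot: [0.0, 1.0, 0.001, 0.003]
force: [-0.7, -0.6, -1.9]
opening: 0.0208
grip_force: 78.3
land [0.5078046  0.11186445] edge [ 0.5463  -0.08245]
y1 0.0456 0.0261
y2 -0.0572 0.0248
r 0.0015 0.0161
cop -0.0364 -0.0484
grn 0.0282 -0.0423
pos [0.4617 0.3238 0.2049] shift [-0.2313 -1.0598  0.0245] turn [ 0.002   0.0141 -0.332 ] F [-0.67 -0.65 -1.89] t 13.28
```

```bash
python3 -m crank '-0.03 -0.1 0 0 0 -0.05 -1;-0.07 -0.25 0 0 0 -0.1 -1;-0.1 -0.4 0 0 0 -0.2 -1;-0.14 -0.55 0 0 0 -0.3 -1;-0.17 -0.7 0 0 0.01 -0.33 -1;-0.2 -0.85 0 0 0.014 -0.33 -1;-0.22 -0.95 0 0 0.014 -0.33 -1;-0.23 -1 0 0 0.014 -0.33 -1;-0.23 -1 0 0 0.014 -0.33 -1;-0.23 -1 0 0 0.014 -0.33 -1'
python3 - <<'E'
from h import *
go([.5068,.1118,.125],99.47)
p,d,K,E=snap('wrist','w5.png'); np.savez('w5.npz',p=p,d=d,K=K,E=E)
p,d,K,E=snap('scene','s5.png'); cv2.imwrite('pics/s5c.png',cv2.resize(p[120:300,230:500],None,fx=2.8,fy=2.8,interpolation=cv2.INTER_CUBIC))
E
```

```text
time: 14.12
tool_pos: [0.5049, 0.1227, 0.1995]
tcp_rot: [-0.082, 0.997, -0.001, -0.005]
force: [-0.0, -0.8, -2.6]
opening: 0.0211
grip_force: 78.7
pos [0.5049 0.1227 0.1995] shift [-0.0038 -0.0551  0.3725] turn [-0.002  -0.0188 -0.004 ] F [-0.01 -0.77 -2.59] t 14.12
```

View pics/s5c.png

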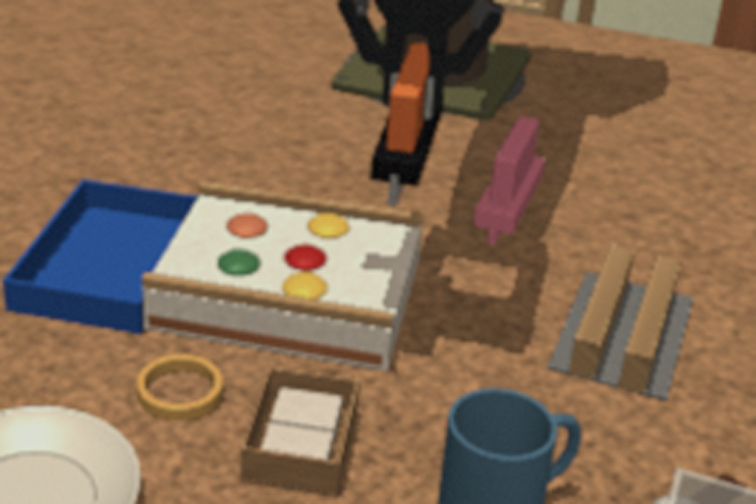

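The scene crop shows the orange block held upright at (405,110) with its blade below, just past the board's +y end. The stand is empty and the tray is against the board.

```bash
python3 -m crank '-0.004 -0.03 0.1 0 -0.01 -0.004 -1;-0.004 -0.055 0.2 0 -0.019 -0.004 -1;-0.004 -0.055 0.3 0 -0.019 -0.004 -1;-0.004 -0.055 0.37 0 -0.019 -0.004 -1;-0.004 -0.055 0.4 0 -0.019 -0.004 -1;-0.004 -0.055 0.43 0 -0.019 -0.004 -1;-0.004 -0.055 0.44 0 -0.019 -0.004 -1;-0.004 -0.055 0.445 0 -0.019 -0.004 -1;-0.004 -0.055 0.445 0 -0.019 -0.004 -1;-0.004 -0.055 0.445 0 -0.019 -0.004 -1'
python3 - <<'E'
from h import *
go([.5068,.1118,.106],99.47)
E
```

```text
time: 15.05
tool_pos: [0.5082, 0.1118, 0.1128]
tcp_rot: [-0.083, 0.997, -0.001, 0.002]
force: [0.3, -0.1, -3.0]
opening: 0.0208
grip_force: 78.8
pos [0.5082 0.1118 0.1128] shift [0.0072 0.001  0.0339] turn [-0.0039  0.0077  0.0023] F [ 0.27 -0.08 -2.97] t 15.05
```

```bash
python3 -m crank '0.007 0 0.01 0 0.006 0 -1;0.007 0 0.02 0 0.006 0 -1;0.007 0 0.025 0 0.006 0 -1;0.007 0 0.025 0 0.006 0 -1'|sed -n 2,4p
for i in 1 2 3 4 5; do python3 -m crank '0 0 0.0025 0 0 0 -1;0 0 0.005 0 0 0 -1;0 0 0.005 0 0 0 -1'|sed -n 2p\;4p; done
```

```text
tool_pos: [0.5059, 0.1113, 0.1064]
tcp_rot: [-0.083, 0.997, -0.001, -0.001]
force: [-0.2, 0.0, -1.7]
tool_pos: [0.5061, 0.1114, 0.1056]
force: [-0.8, 0.0, -2.8]
tool_pos: [0.5061, 0.1114, 0.1046]
force: [0.4, -0.3, -2.4]
tool_pos: [0.506, 0.1114, 0.1036]
force: [0.2, -0.2, -3.2]
tool_pos: [0.506, 0.1114, 0.1026]
force: [0.7, 0.8, -3.4]
tool_pos: [0.506, 0.1114, 0.1016]
force: [-0.6, -0.4, -3.6]
```

```bash
f(){ sed -n 2p\;4p; }
python3 -m crank '0 0 0.0025 0 0 0 -1;0 0 0.005 0 0 0 -1;0 0 0.005 0 0 0 -1'|f
python3 -m crank '0 0 0.0025 0 0 0 -1;0 0 0.005 0 0 0 -1;0 0 0.005 0 0 0 -1'|f
python3 -m crank '0 0 0.0025 0 0 0 -1;0 0 0.005 0 0 0 -1;0 0 0.005 0 0 0 -1'|f
```

```text
tool_pos: [0.506, 0.1114, 0.1006]
force: [-0.5, -0.6, -2.0]
tool_pos: [0.506, 0.1114, 0.0996]
force: [0.2, 0.6, -3.0]
tool_pos: [0.506, 0.1114, 0.0986]
force: [-0.5, 0.0, -3.9]
```

```bash
f(){ sed -n 2p\;4p; }
python3 -m crank '0 0 0.0025 0 0 0 -1;0 0 0.005 0 0 0 -1;0 0 0.005 0 0 0 -1'|f
python3 -m crank '0 0 0.0025 0 0 0 -1;0 0 0.005 0 0 0 -1;0 0 0.005 0 0 0 -1'|f
```

```text
tool_pos: [0.5061, 0.1114, 0.0976]
force: [0.3, 0.3, -3.8]
tool_pos: [0.5061, 0.1114, 0.0966]
force: [0.2, 0.4, -2.9]
```

```bash
f(){ sed -n 2p\;4p; }
python3 -m crank '0 0 0.0025 0 0 0 -1;0 0 0.005 0 0 0 -1;0 0 0.005 0 0 0 -1'|f
python3 -m crank '0 0 0.0025 0 0 0 -1;0 0 0.005 0 0 0 -1;0 0 0.005 0 0 0 -1'|f
```

```text
tool_pos: [0.5062, 0.1114, 0.096]
force: [-1.4, 0.2, -0.2]
tool_pos: [0.5062, 0.1114, 0.0952]
force: [-3.2, -0.6, 3.2]
```

```bash
python3 -m crank '0 -0.005 -0.002 0 0 0 -1;0 -0.015 -0.002 0 0 0 -1;0 -0.03 -0.002 0 0 0 -1;0 -0.045 -0.002 0 0 0 -1;0 -0.06 -0.002 0 0 0 -1;0 -0.075 -0.002 0 0 0 -1;0 -0.09 -0.002 0 0 0 -1'|sed -n 2,4p
python3 - <<'E'
from h import *
s=st(); go([.5068,.1118,.0956],99.47)
E
```

```text
tool_pos: [0.5095, 0.0935, 0.0954]
tcp_rot: [-0.083, 0.997, -0.001, -0.0]
force: [-0.8, 3.6, 1.8]
{'time': np.float64(18.9667), 'qpos': array([ 7.8600e-02, -4.1300e-02,  2.0611e+00, -1.7000e-03,  1.1218e+00,
       -1.6575e+00]), 'tool_pos': array([0.5095, 0.0935, 0.0954]), 'tcp_rot': array([-8.290e-02,  9.966e-01, -8.000e-04, -0.000e+00]), 'force': array([-0.8383,  3.5907,  1.7886]), 'grip_force': np.float64(79.5403), 'opening': np.float64(0.0213)}
pos [0.5095 0.0935 0.0954] shift [-0.0021  0.0926 -0.0013] turn [-0.0031 -0.0004  0.0015] F [-0.84  3.59  1.79] t 18.97
```

```bash
python3 -m crank '0 -0.015 0 0 0 0 -1;0 -0.03 0 0 0 0 -1;0 -0.045 0 0 0 0 -1;0 -0.06 0 0 0 0 -1;0 -0.075 0 0 0 0 -1;0 -0.09 0 0 0 0 -1;0 -0.105 0 0 0 0 -1;0 -0.12 0 0 0 0 -1;0 -0.135 0 0 0 0 -1;0 -0.15 0 0 0 0 -1;0 -0.165 0 0 0 0 -1;0 -0.18 0 0 0 0 -1'|sed -n 2,4p
python3 - <<'E'
from h import *
c=np.array([.5463,-.08245]); a=np.radians(9.47); ex=np.array([np.cos(a),np.sin(a)]); ey=np.array([-ex[1],ex[0]])
q=status.state()['tool_pos'][:2]-c; print('bx,by',ex@q,ey@q-.11)
p,d,K,E=snap('top','t6.png'); analyse(p,d,K,E)
E
```

```text
tool_pos: [0.515, 0.0579, 0.0952]
tcp_rot: [-0.083, 0.997, -0.001, -0.001]
force: [0.1, 4.6, 3.1]
bx,by -0.0077509909187260355 0.03354907634464298
board
rect c [505.3  20.5] size [213.3 219. ] ang 10.96 n 7291 z 0.3997
board sat
rect c [521.4 -13.3] size [175.2 307.2] ang 29.97 n 2365 z 0.0451
tray
rect c [ 556.1 -147.8] size [188.2 123.9] ang 8.6 n 215 z 0.0312
rect c [ 559.3 -147.2] size [181.6 120.4] ang 9.29 n 2951 z 0.0036
grip
rect c [0. 0.] size [0. 0.] ang 0.0 n 0 z nan
foot+grip
rect c [0. 0.] size [0. 0.] ang 0.0 n 0 z nan
rails
rect c [453.9 322.3] size [159.5  66.1] ang 0.15 n 1116 z 0.0394
stand
rect c [465.7 321. ] size [182.7  98. ] ang 0.8 n 1449 z 0.0384
cop 122 [ 0.5005 -0.0279  0.0517]
cop 138 [0.4789 0.0499 0.141 ]
  return _methods._mean(a, axis=axis, dtype=dtype,
  ret = ret.dtype.type(ret / rcount)
```

```bash
python3 -m crank '0 -0.015 0 0 0 0 -1;0 -0.03 -0.001 0 0 0 -1;0 -0.045 -0.001 0 0 0 -1;0 -0.06 -0.001 0 0 0 -1;0 -0.075 -0.001 0 0 0 -1;0 -0.09 -0.001 0 0 0 -1;0 -0.105 -0.001 0 0 0 -1;0 -0.12 -0.001 0 0 0 -1;0 -0.135 -0.001 0 0 0 -1;0 -0.15 -0.001 0 0 0 -1;0 -0.165 -0.001 0 0 0 -1;0 -0.18 -0.001 0 0 0 -1'|sed -n 2,4p
python3 -m crank '0 -0.015 0 0 0 0 -1;0 -0.03 0 0 0 0 -1;0 -0.045 0 0 0 0 -1;0 -0.06 0 0 0 0 -1;0 -0.075 0 0 0 0 -1;0 -0.09 0 0 0 0 -1;0 -0.105 0 0 0 0 -1;0 -0.12 0 0 0 0 -1;0 -0.135 0 0 0 0 -1;0 -0.15 0 0 0 0 -1'|sed -n 2,4p
python3 - <<'E' 2>/dev/null
from h import *
c=np.array([.5463,-.08245]); a=np.radians(9.47); ex=np.array([np.cos(a),np.sin(a)]); ey=np.array([-ex[1],ex[0]])
q=status.state()['tool_pos'][:2]-c; print('bx,by',ex@q,ey@q-.11)
p,d,K,E=snap('scene','s7.png'); cv2.imwrite('pics/s7c.png',cv2.resize(p[140:280,190:420],None,fx=3.2,fy=3.2,interpolation=cv2.INTER_CUBIC))
E
```

```text
tool_pos: [0.521, 0.0223, 0.0954]
tcp_rot: [-0.083, 0.997, -0.001, -0.001]
force: [-0.7, 3.8, 2.1]
tool_pos: [0.526, -0.0072, 0.0955]
tcp_rot: [-0.083, 0.997, -0.001, -0.0]
force: [-0.8, 2.8, 1.1]
bx,by -0.0076795143712281785 -0.032478961515294405
```

View pics/s7c.png

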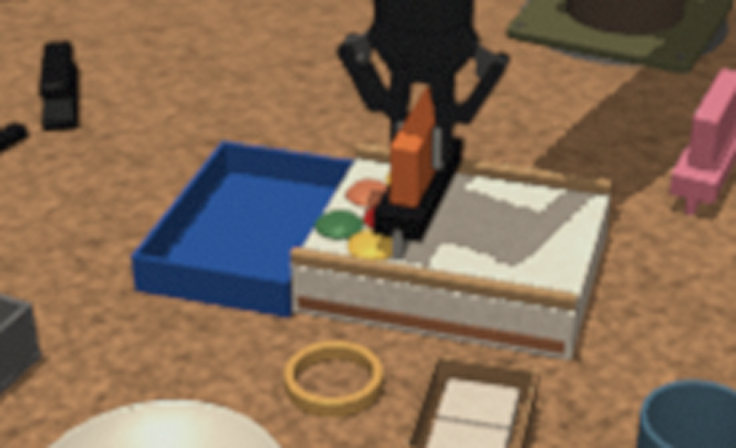

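The wipe is working. Green (338,223), yellow (370,245), red (372,212) and copper (365,192) are ahead of the blade, and the second yellow is hidden behind the block. Nothing is left behind it.

```bash
python3 -m crank '0 -0.015 0 0 0 0 -1;0 -0.03 0.001 0 0 0 -1;0 -0.045 0.001 0 0 0 -1;0 -0.06 0.001 0 0 0 -1;0 -0.075 0.001 0 0 0 -1;0 -0.09 0.001 0 0 0 -1;0 -0.105 0.001 0 0 0 -1;0 -0.12 0.001 0 0 0 -1;0 -0.135 0.001 0 0 0 -1;0 -0.15 0.001 0 0 0 -1;0 -0.165 0.001 0 0 0 -1;0 -0.18 0.001 0 0 0 -1'|sed -n 2,4p
python3 -m crank '0 -0.015 0 0 0 0 -1;0 -0.03 0 0 0 0 -1;0 -0.045 0 0 0 0 -1;0 -0.06 0 0 0 0 -1;0 -0.075 0 0 0 0 -1;0 -0.09 0 0 0 0 -1;0 -0.105 0 0 0 0 -1;0 -0.12 0 0 0 0 -1;0 -0.135 0 0 0 0 -1;0 -0.15 0 0 0 0 -1;0 -0.165 0 0 0 0 -1;0 -0.18 0 0 0 0 -1'|sed -n 2,4p
python3 - <<'E' 2>/dev/null
from h import *
c=np.array([.5463,-.08245]); a=np.radians(9.47); ex=np.array([np.cos(a),np.sin(a)]); ey=np.array([-ex[1],ex[0]])
q=status.state()['tool_pos'][:2]-c; print('bx,by',ex@q,ey@q-.11)
E
```

```text
tool_pos: [0.532, -0.0428, 0.0954]
tcp_rot: [-0.083, 0.997, -0.001, -0.0]
force: [-0.5, 3.4, 2.3]
tool_pos: [0.5379, -0.0783, 0.0954]
tcp_rot: [-0.083, 0.997, -0.001, -0.0]
force: [-0.7, 2.8, 0.6]
bx,by -0.007602096978088736 -0.10455295491189673
```

```bash
python3 -m crank '0 -0.015 0 0 0 0 -1;0 -0.03 0 0 0 0 -1;0 -0.045 0 0 0 0 -1;0 -0.06 0 0 0 0 -1;0 -0.075 0 0 0 0 -1;0 -0.09 0 0 0 0 -1;0 -0.105 0 0 0 0 -1;0 -0.12 0 0 0 0 -1;0 -0.13 0 0 0 0 -1;0 -0.13 0 0 0 0 -1'|sed -n 2,4p
python3 -m crank '0 0 -0.05 0 0 0 -1;0 0 -0.15 0 0 0 -1;0 0 -0.3 0 0 0 -1;0 0.1 -0.5 0 0 0 -1;0 0.3 -0.55 0 0 0 -1;0 0.5 -0.55 0 0 0 -1;0 0.7 -0.55 0 0 0 -1;0 0.9 -0.55 0 0 0 -1;0 1 -0.55 0 0 0 -1;0 1 -0.55 0 0 0 -1'|sed -n 2,4p
python3 - <<'E' 2>/dev/null
from h import *
p,d,K,E=snap('top','t8.png'); np.savez('t8.npz',p=p,d=d,K=K,E=E)
cv2.imwrite('pics/t8c.png',cv2.resize(p[130:270,200:440],None,fx=3.2,fy=3.2,interpolation=cv2.INTER_CUBIC))
go([.46,.3225,.2],90)
E
```

```text
tool_pos: [0.5422, -0.1041, 0.0954]
tcp_rot: [-0.083, 0.997, -0.001, -0.001]
force: [-0.1, 0.2, -3.3]
tool_pos: [0.5082, 0.0977, 0.2061]
tcp_rot: [-0.086, 0.996, -0.0, 0.0]
force: [-0.5, -0.3, -3.4]
pos [0.5087 0.0958 0.206 ] shift [0.048  1.1584 0.0279] turn [-4.000e-03  3.000e-04  3.407e-01] F [-0.13 -0.87 -2.74] t 25.62
```

View pics/t8c.png

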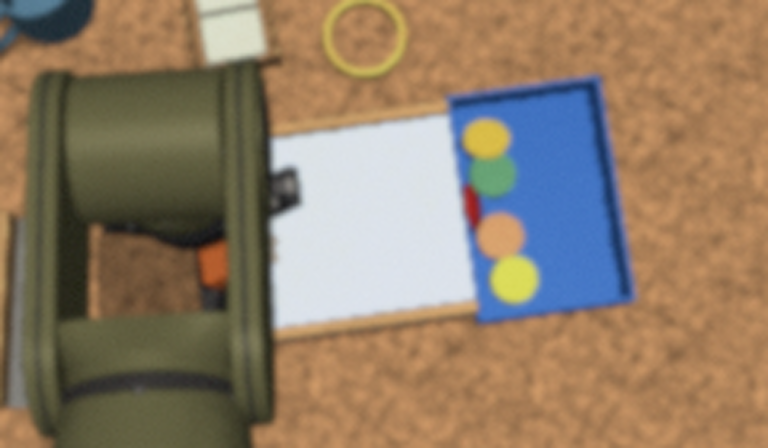

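All five pendants are off the board and in the tray: yellow (487,137), green (492,173), copper (500,235), yellow (515,278), and red standing on edge at (471,205). Measuring the red one, while heading back to the stand.

```bash
python3 - <<'E' 2>/dev/null
from h import *
z=np.load('t8.npz'); p,d,K,E=[z[k] for k in'pdKE'];P=cloud(d,K,E);h=cv2.cvtColor(p,cv2.COLOR_BGR2HSV).astype(int)
c=np.array([.5463,-.08245]); a=np.radians(9.47); ex=np.array([np.cos(a),np.sin(a)]); ey=np.array([-ex[1],ex[0]])
m=((h[...,0]<6)|(h[...,0]>172))&(h[...,1]>140)&(abs(P[...,0]-.56)<.1)&(P[...,1]<-.06)&(P[...,1]>-.2)
print(m.sum())
for q in P[m]: print(np.round([ex@(q[:2]-c),ey@(q[:2]-c),q[2]],3))
E
python3 -m crank '0.005 0.1 0 0 0 0.05 -1;0.01 0.25 0 0 0 0.1 -1;0.02 0.4 0 0 0 0.17 -1;0.03 0.55 0 0 0 0.24 -1;0.04 0.7 0 0 0 0.3 -1;0.048 0.85 0 0 0 0.34 -1;0.048 0.95 0 0 0 0.34 -1;0.048 1 0 0 0 0.34 -1;0.048 1 0 0 0 0.34 -1'|sed -n 2,4p
python3 - <<'E'
from h import *
go([.46,.3225,.2],89.9)
E
```

```text
28
[ 0.012 -0.007  0.042]
[ 0.01  -0.007  0.039]
[ 0.01  -0.01   0.036]
[ 0.008 -0.007  0.037]
[ 0.007 -0.01   0.037]
[ 0.008 -0.013  0.028]
[ 0.005 -0.007  0.036]
[ 0.005 -0.009  0.038]
[ 0.005 -0.012  0.03 ]
[ 0.002 -0.006  0.041]
[ 0.003 -0.009  0.034]
[ 0.002 -0.012  0.034]
[-0.001 -0.006  0.042]
[-0.    -0.009  0.035]
[-0.    -0.011  0.034]
[-0.003 -0.005  0.04 ]
[-0.003 -0.008  0.035]
[-0.002 -0.011  0.029]
[-0.006 -0.005  0.04 ]
[-0.006 -0.008  0.037]
[-0.006 -0.01   0.039]
[-0.008 -0.007  0.036]
[-0.009 -0.01   0.037]
[-0.011 -0.007  0.04 ]
[-0.01  -0.01   0.031]
[-0.01  -0.013  0.021]
[-0.013 -0.01   0.029]
[-0.013 -0.013  0.024]
tool_pos: [0.4667, 0.2903, 0.2051]
tcp_rot: [0.001, 1.0, -0.001, -0.0]
force: [-0.4, -0.9, -3.1]
pos [0.4667 0.2903 0.2051] shift [0.034  0.1607 0.0253] turn [-0.0038 -0.0007 -0.0008] F [-0.41 -0.92 -3.08] t 26.37
```

The red one stands on edge inside the tray, leaning on its wall; it is contained, so I leave it. Now to set the block down.

```bash
python3 -m crank '0.015 0.08 0 0 0 0 -1;0.03 0.14 0 0 0 0 -1;0.034 0.16 0 0 0 0 -1;0.034 0.16 0.05 0 0 0 -1;0.034 0.16 0.15 0 0 0 -1;0.034 0.16 0.25 0 0 0 -1;0.034 0.16 0.33 0 0 0 -1;0.034 0.16 0.33 0 0 0 -1;0.034 0.16 0.33 0 0 0 -1'|sed -n 2,4p
python3 - <<'E'
from h import *
go([.46,.3225,.0715],89.9)
p,d,K,E=snap('scene'); cv2.imwrite('pics/s9c.png',cv2.resize(p[150:270,390:520],None,fx=4.5,fy=4.5,interpolation=cv2.INTER_CUBIC))
E
```

```text
tool_pos: [0.4592, 0.3201, 0.1371]
tcp_rot: [0.002, 1.0, -0.002, -0.002]
force: [0.2, -1.6, -1.6]
pos [0.4592 0.3201 0.1371] shift [-0.0049  0.0133  0.3278] turn [-0.008  -0.0069 -0.0054] F [ 0.22 -1.56 -1.64] t 27.12
```

View pics/s9c.png

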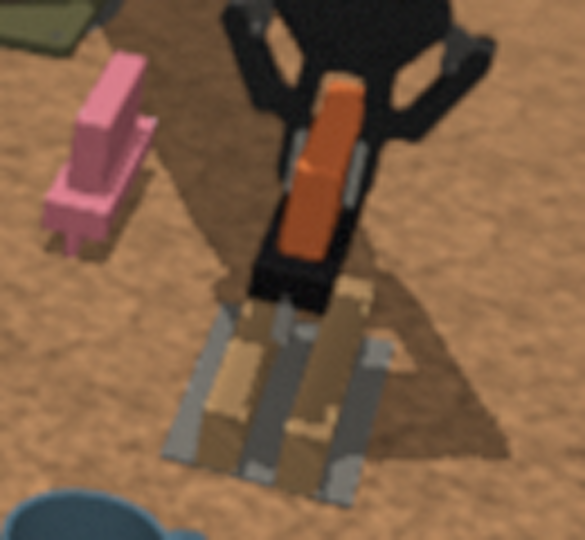

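The block is upright and its blade lines up with the gap between the rails. Lowering it.

```bash
python3 -m crank '-0.005 0.012 0.02 -0.004 -0.003 -0.005 -1;-0.005 0.012 0.06 -0.004 -0.003 -0.005 -1;-0.005 0.012 0.1 -0.004 -0.003 -0.005 -1;-0.005 0.012 0.14 -0.004 -0.003 -0.005 -1;-0.005 0.012 0.18 -0.004 -0.003 -0.005 -1;-0.005 0.012 0.22 -0.004 -0.003 -0.005 -1;-0.005 0.012 0.26 -0.004 -0.003 -0.005 -1;-0.005 0.012 0.29 -0.004 -0.003 -0.005 -1;-0.005 0.012 0.31 -0.004 -0.003 -0.005 -1;-0.005 0.012 0.32 -0.004 -0.003 -0.005 -1;-0.005 0.012 0.32 -0.004 -0.003 -0.005 -1'|sed -n 2,4p
python3 -m crank '0 0 0.002 0 0 0 -1;0 0 0.004 0 0 0 -1;0 0 0.004 0 0 0 -1'|sed -n 2p\;4p
```

```text
tool_pos: [0.4606, 0.3235, 0.0741]
tcp_rot: [0.001, 1.0, -0.0, -0.0]
force: [-0.0, 0.8, -4.0]
tool_pos: [0.4612, 0.3239, 0.0744]
force: [0.4, -0.7, -4.3]
```

```bash
for i in 1 2 3; do python3 -m crank '0 0 0.0025 0 0 0 -1;0 0 0.005 0 0 0 -1;0 0 0.005 0 0 0 -1'|sed -n 2p\;4p;done
```

```text
tool_pos: [0.4608, 0.3237, 0.0729]
force: [-0.4, -0.1, -3.1]
tool_pos: [0.4608, 0.3236, 0.0718]
force: [0.8, -0.6, -2.8]
tool_pos: [0.4609, 0.3237, 0.0709]
force: [0.1, -0.5, -3.9]
```

```bash
for i in 1 2; do python3 -m crank '0 0 0.0015 0 0 0 -1;0 0 0.003 0 0 0 -1;0 0 0.003 0 0 0 -1'|sed -n 2p\;4p;done
```

```text
tool_pos: [0.4609, 0.3237, 0.0709]
force: [-3.1, -1.5, 1.5]
tool_pos: [0.4609, 0.3237, 0.0708]
force: [-3.7, -3.0, 6.2]
```

Seated. Releasing slowly, then rising.

```bash
python3 -m crank '0 0 -0.002 0 0 0 -1;0 0 -0.002 0 0 0 -0.4;0 0 -0.002 0 0 0 -0.2;0 0 -0.002 0 0 0 0.2;0 0 -0.002 0 0 0 0.6;0 0 -0.002 0 0 0 1;0 0 -0.002 0 0 0 1;0 0 -0.002 0 0 0 1;0 0 -0.002 0 0 0 1' 20
python3 -m crank '0 0 -0.05 0 0 0 1;0 0 -0.15 0 0 0 1;0 0 -0.3 0 0 0 1;0 0 -0.45 0 0 0 1;0 0 -0.65 0 0 0 1;0 0 -0.85 0 0 0 1;0.2 0 -1 0 0 0 1;0.4 0.2 -1 0 0 0 1;0.4 0.4 -1 0 0 0 1;0.4 0.6 -1 0 0 0 1;0.4 0.8 -1 0 0 0 1;0.4 0.8 -1 0 0 0 1'
python3 - <<'E' 2>/dev/null
from h import *
p,d,K,E=snap('top','t10.png'); analyse(p,d,K,E)
q=snap('scene')[0]
a=cv2.resize(p[130:270,170:440],None,fx=2.6,fy=2.6); b=cv2.resize(q[150:270,180:520],(702,248),interpolation=cv2.INTER_CUBIC)
cv2.imwrite('pics/end.png',cv2.resize(np.vstack([a[:, :702],b]),None,fx=.95,fy=.95))
E
```

```text
time: 30.33
tool_pos: [0.4609, 0.3237, 0.0701]
tcp_rot: [0.001, 1.0, 0.0, 0.0]
force: [0.6, -0.1, -0.5]
opening: 0.0851
grip_force: 0.0
time: 31.33
tool_pos: [0.3796, 0.4882, 0.2708]
tcp_rot: [-0.001, 1.0, 0.001, 0.001]
force: [-0.3, -0.5, -0.1]
opening: 0.0855
grip_force: 0.0
board
rect c [527.9  20.3] size [172.6 227. ] ang 9.51 n 5473 z 0.0449
board sat
rect c [539.1   4.5] size [175.5 267.4] ang 9.45 n 4993 z 0.0445
tray
rect c [ 556.2 -147.4] size [187.2 124.9] ang 9.3 n 220 z 0.0308
rect c [ 559.3 -147.1] size [181.  120.9] ang 9.62 n 2096 z 0.0036
grip
rect c [428.6 343.8] size [ 80.7 191.5] ang 53.87 n 2430 z 0.5511
foot+grip
rect c [431.8 341.1] size [ 97.  201.7] ang 59.86 n 2799 z 0.5382
rails
rect c [454.  322.2] size [ 66.7 159.8] ang 89.9 n 576 z 0.0395
stand
rect c [436.2 333.5] size [163.5 200.2] ang 84.44 n 3562 z 0.3556
```

View pics/end.png

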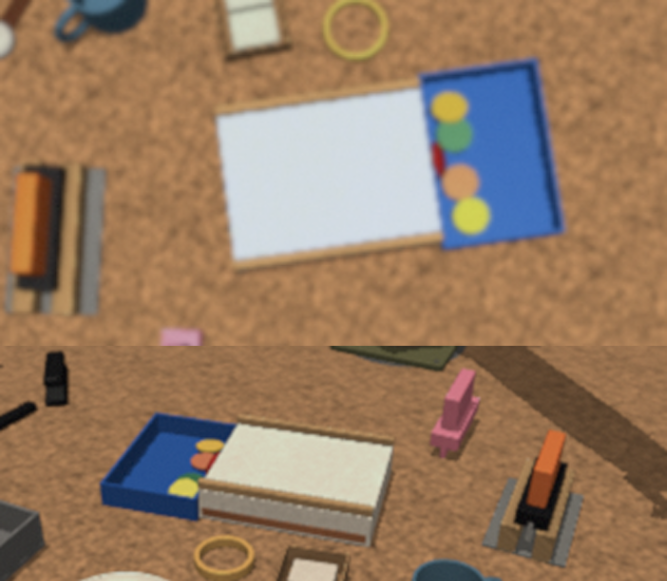

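The board is empty, all five pendants are in the tray against it, the block is upright on its stand, and the rest has not moved. Handing in.

```bash
python3 -c "
from rig import workorder
print(workorder.hand_in())"
```

```text
the job is handed in; nothing more can be done
None
```

The job is handed in: the tray stands squarely against the board, all five pendants are in it (the red one on edge, leaning on the tray wall), and the scraper is back on its stand, blade down between the rails. The wipe read about 4 to 6 N at each check, and the whole job took about 31 s.

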